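Set a length stop to a sample drawer side by its thumbwheel

ROBOT

A 7-joint arm with a two-finger parallel gripper is mounted at the origin on the work surface. World frame = base frame: x ahead of the robot, y to its left, z up, the work surface at z = 0. Lengths are in m, angles in rad, forces in N, time in s.
With the tool pointing down it reaches from about 0.425 to 0.875 m from the base axis. Payload 8.4 kg.
Tool frame: the origin (TCP) lies midway between the tips of the shut fingers; the grasp point (between the pads) lies 19 mm behind it; y points along the fingers, z is the direction in which the jaws open and shut, and the axes are right-handed (so a half turn about y gives the same grasp; the last joint's range is limited). The gripper opens to 85 mm and grips with 20 to 120 N. Pads are 22 mm wide; open, the fingers measure 114 mm over their backs; the gripper's body (76 mm by 85 mm) begins 54 mm behind the grasp point. The pads swing forward as they close: fully open they stand 13 mm farther back than shut.
Start: joints at [1.082, 0.333, 0.04, 1.465, -0.013, 1.343, -0.059], TCP at [0.247, -0.601, 0.231] pointing down, gripper open.
Joint ranges: [-2.58, 2.58], [-0.38, 2.09], [-1.3, 1.39], [0.25, 2.4], [-1.5, 4.64], [0.08, 2.09], [-2.65, 2.65]. Speed limits (rad/s): [2.22, 2.22, 2.79, 2.79, 3.14, 3.14, 3.14].

INTERFACE

Orientations are given as a rotation vector (axis times angle).
In Python, from rig import env, optics gives the robot as it stands.
- The arm moves only by the shell command python3 -m creep 'ROWS' [OPENING] [FORCE]. ROWS is JSON, a list of rows, each a list of 2 entries, a list of its own where there are three numbers: the shift along the tool's x, y, z in m, then the turn about the tool's y in degrees. In form: [[[x, y, z], twist], ...]. A call has 1 to 20 rows; each row is the pose to reach, as a shift and turn from the pose commanded when the call began, along the tool's axes at that moment; what a row does not reach only later rows make up. A row lasts 1/8 s, in which the tool goes at most 62.5 mm and 10.7 degrees, less where a joint would pass 70% of its speed; a pose out of reach is approached as far as the arm can. A call with a gripper value outside its range is refused whole. OPENING is the finger opening in m, from 0 to 0.0854, set as the call begins (- or left out, the last holds). The fingers move at their own pace and stop on an object; FORCE is the grip in N (left out, the last holds). Time passes only in rows, so rows that repeat a pose let the fingers close. It gives the time, the measured TCP pose, the force and the opening at its end, in the units of the state.
- env.state(): the state, without advancing time (a new reading comes with each control period).
- optics.read_camera(name): name is "side" or "top" or "wrist"; returns the picture (480x640x3 uint8, blue, green, red); there is no depth.
- optics.calibration(name): a dict with "vertical_fov" (degrees; the focal length in pixels is half the picture's height over the tangent of half this angle, whatever the lens; pixels are square), "cx", "cy" (the principal point, pixels), "k1" (the pictures are not rectified: a ray, as slopes to the right and down, at radius r is drawn at 1 + k1 r^2 times it, then the intrinsics apply), "extrinsics" (4x4, takes a point from world to camera coordinates); the wrist camera has in their place "T_tool_cam" (4x4, takes a point from camera to tool coordinates, whose origin is the TCP and whose axes are the tool frame's). Camera axes: x right, y down, z forward; pixel columns grow to the right and rows downward; lengths in m; the calibration is good to about 2 mm. A picture is of the moment at which its call begins: read the wrist's pose just before it. calibration takes no time and is no camera call.
- env.finish_job(): hands the job in, once; it reports no verdict.
The state is a dict: "time_s": time; "joint_positions": joint angles; "joint_vel": joint speeds; "joint_efforts": joint torques, N m; "tool_pos": TCP position; "tool_rot": TCP orientation; "contact_force": force on the tool from outside, world axes, zero at the start; "torque": the same for the moment, N m; "finger_gap": finger opening in m.
Only numpy, scipy, OpenCV 4.12 (cv2) and the standard library are available. Lean on these libraries where they do the work, as an engineer would, in place of code of your own. Each camera call takes 0.05 s, during which the arm holds its last target.

TASK

The drawer side lying along one of the two length gauges is the sample. On that gauge, roll the recessed thumbwheel with a fingertip until the end of its stop bar is level with the end of the sample, then let go. Move the bar only by the wheel, do not push the sample out of place, and leave the setting of the other gauge alone.

Things in the scene. Friction and masses are not known exactly. Their poses are not given: they have to be found in the camera images.
- wheel_top (a point): Rim top of the thumbwheel on the gauge with the sample: 35 mm radius, 18 mm wide, level axle along y, black ribbed, showing 12 mm above a fixed grey box (x -90 to 80 mm, 70 mm wide, flat top 68 mm above the bench). Point fixed to the box, 80 mm up. x: along the box to where the bar comes out, within 13 deg of away from the robot; z up. About 1.2 N along the rim turns it; stays put; press about 5 N
- stop_bar: That gauge's 14 mm square steel bar, sliding out of the box along x, with an upright end plate 44 wide, 40 high, 5 mm thick. Origin: centre of the plate's outer face, 30 mm up, 20 mm to -y of the wheel, 110 mm (fully in) to 195 mm ahead of it. Axes as the gauge. Rolling the wheel's top towards +x runs it out by the rim's own travel (35 mm per rad), towards -x draws it in.
- drawer_side: The sample: loose brown board with orange edging, 260 x 70 x 16 mm, 0.35 kg, flat on the bench along the -y side of the gauge, 12 mm from the box and parallel to it. Origin: middle of the bottom edge of its far end, the end to be matched; x along the board out through that end, z up. At the start it reaches 25 to 60 mm beyond the bar's end.
- spare_bar: Same bar of the other gauge, which is alike but has no board beside it. Origin: centre of its end plate's outer face. To be left as it is.
Not all that is in view belongs to the job. What is shaped like the part that bears wheel_top but orange or turquoise is not meant.

How it is judged:
At the end, for the whole second after the job is handed in: The outer face of the stop bar's end plate is within 10 mm of the line of the sample's far end, measured along the sample, and at rest; the sample lies within 15 mm of where it was and the other gauge's bar within 6 mm (x of stop_bar in the frame of drawer_side between -0.01 and 0.01 m and linear speed of stop_bar below 0.005 m/s and linear speed of drawer_side below 0.01 m/s and distance of drawer_side from where it was at the start of the episode below 0.015 m and distance of spare_bar from where it was at the start of the episode below 0.006 m); the robot touches nothing.
It fails at once if the stop bar is pushed or pulled directly (over 1 N) rather than by its wheel (contact force between any of the fingers, the arm and stop_bar above 1 N).
It fails at once if the sample is shifted more than 15 mm (distance of drawer_side from where it was at the start of the episode above 0.015 m).
It fails at once if the other gauge's bar is moved more than 6 mm (distance of spare_bar from where it was at the start of the episode above 0.006 m).
It also fails if it takes over 45 s, if anything falls off the work surface, if the arm or the gripper's body presses on something with over 40 N, if the wrist force passes 120 N, or if a joint passes its speed limit or range.

## Working session

There is one attempt and no reset: what is moved stays moved. The work goes in short steps, Python scripts to look and compute and a shell command to move; the robot and the scene stay as the last step left them, time stands still between calls to the robot, and variables do not carry over. Pictures are saved under pics/ and viewed, and the job is handed in when it is done.

```bash
ls; mkdir -p pics; python3 - <<'E'
from rig import env, optics
import cv2
print(env.state())
for n in ("side","top","wrist"):
    c=optics.calibration(n); print(n,c)
    cv2.imwrite(f"pics/{n}0.png",optics.read_camera(n))
E
```

```text
pics
{'time_s': 0.0, 'joint_positions': array([ 1.08177103,  0.33389602,  0.03986956,  1.4662854 , -0.01338337,
        1.34330503, -0.05848561]), 'joint_vel': array([ 1.50268483e-03,  1.19759657e-03, -8.78591066e-05, -2.34430373e-03,
       -4.91790224e-04, -5.81565906e-04,  4.84224927e-04]), 'joint_efforts': array([-8.08157893e-05, -6.58545899e+01,  1.36605721e+00, -4.05565524e+01,
        1.69327611e-02,  1.23706911e-02, -4.04125876e-05]), 'tool_pos': array([ 0.2468108 , -0.60081683,  0.23042392]), 'tool_rot': array([-0.39684052,  2.00945904, -2.0062491 ]), 'contact_force': array([ 0.45110538,  0.49800875, -0.37512736]), 'torque': array([-0.045581  ,  0.01259127, -0.01884717]), 'finger_gap': 0.08540723095317387}
side {'vertical_fov': 50.30704244750283, 'cx': 314.3568590236742, 'cy': 244.88346793454733, 'k1': -0.10105319572356897, 'extrinsics': array([[-8.88564599e-01, -4.58751434e-01, -2.75493855e-04,
         4.22329399e-01],
       [-2.23627891e-01,  4.33673413e-01, -8.72879108e-01,
         2.06508034e-01],
       [ 4.00554017e-01, -7.75547866e-01, -4.87936458e-01,
         1.0
[... 353 characters left out ...]
143e-02, -2.03181732e-01,
         4.80172551e-01],
       [ 2.02218342e-01, -1.97840436e-02, -9.79140610e-01,
         1.08899388e+00],
       [ 0.00000000e+00,  0.00000000e+00,  0.00000000e+00,
         1.00000000e+00]])}
wrist {'vertical_fov': 71.60991647771246, 'cx': 320.6014368670911, 'cy': 246.08275240621182, 'k1': 0.019349175542484994, 'T_tool_cam': array([[ 5.26865584e-04,  9.58630283e-01,  2.84653653e-01,
        -7.36355441e-02],
       [-6.38717282e-04, -2.84653312e-01,  9.58630317e-01,
        -1.42268514e-01],
       [ 9.99999657e-01, -6.86882529e-04,  4.62319695e-04,
        -7.52157144e-04],
       [ 0.00000000e+00,  0.00000000e+00,  0.00000000e+00,
         1.00000000e+00]])}
```

View pics/top0.png

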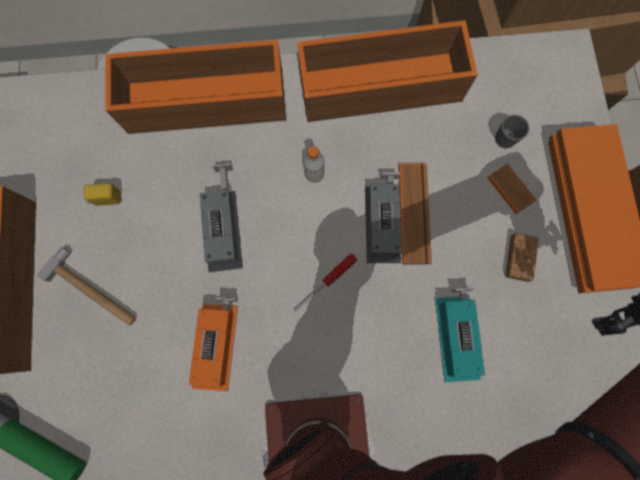

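View pics/side0.png

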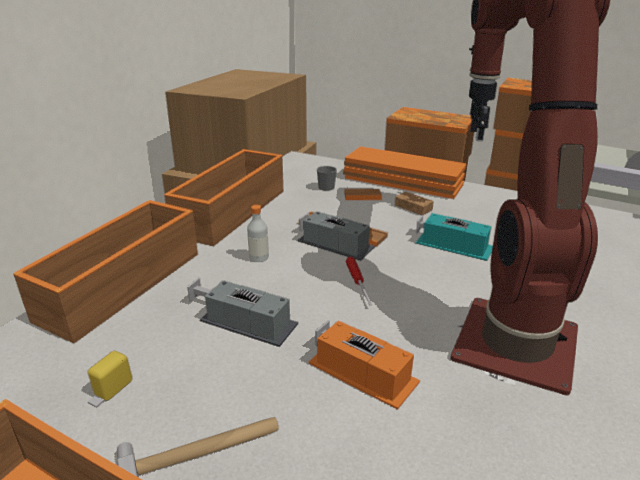

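View pics/wrist0.png

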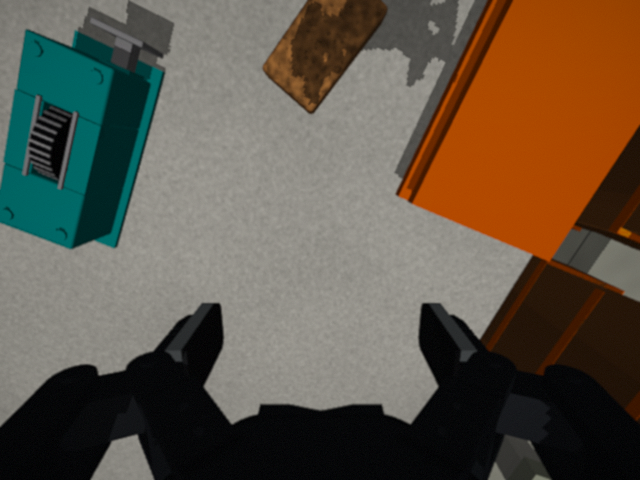

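The top view shows the sample's gauge, grey, with its wheel at about (385,217). The board is at its right, x 400–430, with its far end near row 164. The other gauge's wheel is at about (216,224). The orange and turquoise boxes are decoys.

```bash
cat > h.py <<'E'
import numpy as np, cv2
from scipy.spatial.transform import Rotation as R
from rig import env, optics
def K(c):
    f=240/np.tan(np.radians(c['vertical_fov'])/2); return f,c['cx'],c['cy'],c['k1']
def cam_pose(n,st=None):
    c=optics.calibration(n)
    if n=='wrist':
        T=np.eye(4);T[:3,:3]=R.from_rotvec(st['tool_rot']).as_matrix();T[:3,3]=st['tool_pos']
        return c,T@c['T_tool_cam']
    return c,np.linalg.inv(c['extrinsics'])
def ray(n,uv,st=None):
    c,T=cam_pose(n,st); f,cx,cy,k=K(c)
    d=np.array([(uv[0]-cx)/f,(uv[1]-cy)/f]); u=d.copy()
    for _ in range(20): u=d/(1+k*(u@u))
    return T[:3,3],T[:3,:3]@np.array([u[0],u[1],1])
def at_z(n,uv,z,st=None):
    o,d=ray(n,uv,st); return o+d*(z-o[2])/d[2]
def tri(rays):
    A=np.zeros((3,3));b=np.zeros(3)
    for o,d in rays:
        d=d/np.linalg.norm(d);P=np.eye(3)-np.outer(d,d);A+=P;b+=P@o
    p=np.linalg.solve(A,b); return p,[np.linalg.norm(np.cross(p-o,d/np.linalg.norm(d))) for o,d in rays]
def proj(n,p,st=None):
    c,T=cam_pose(n,st); f,cx,cy,k=K(c)
    q=np.linalg.inv(T)@np.append(p,1); s=q[:2]/q[2]; s=s*(1+k*(s@s)); return s*f+[cx,cy]
E
python3 - <<'E'
import cv2
a=cv2.imread('pics/top0.png')[150:280,350:450]; cv2.imwrite('pics/top0c.png',cv2.resize(a,None,fx=4.5,fy=4.5,interpolation=cv2.INTER_CUBIC))
a=cv2.imread('pics/side0.png')[195:265,285:395]; cv2.imwrite('pics/side0c.png',cv2.resize(a,None,fx=7,fy=7,interpolation=cv2.INTER_CUBIC))
from h import *
for uv,z in [((385,217),.08),((366,262),.0),((216,224),.08)]: print(at_z('top',uv,z))
E
```

```text
[ 0.51722955 -0.20695928  0.08      ]
[ 0.42650254 -0.15859027  0.        ]
[0.53726929 0.19234677 0.08      ]
```

View pics/top0c.png

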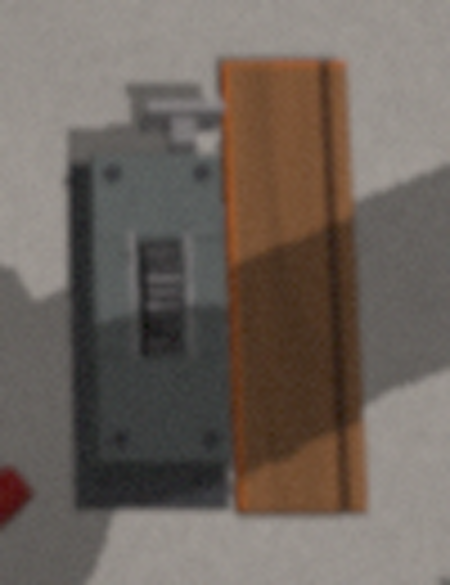

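View pics/side0c.png

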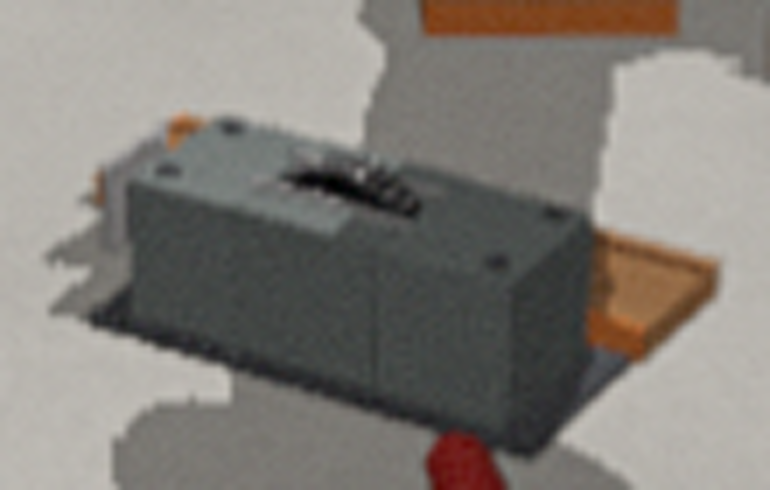

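```bash
python3 - <<'E'
from h import *
s=env.state(); M=R.from_rotvec(s['tool_rot']).as_matrix(); print(M.round(3))
w,e=tri([ray('top',(386.2,216)),ray('side',(335.7,221.5))]);print(w,e)
# board far end top edge z=.016: left and right corners (crop 4.5)
f=lambda x,y:(350+x/4.5,150+y/4.5)
P={k:at_z('top',f(*v),.016) for k,v in dict(fl=(220,60),fr=(345,60),nl=(237,513),nr=(367,513)).items()}
for k in P:print(k,P[k])
d=P['fl']-P['nl'];print(np.degrees(np.arctan2(d[1],d[0])),np.linalg.norm(d))
d=P['fr']-P['nr'];print(np.degrees(np.arctan2(d[1],d[0])),np.linalg.norm(d))
print('goal shift tool', M.T@(np.array([w[0]-0.0,w[1],.231])-s['tool_pos']))
E
```

```text
[[-0.925 -0.001  0.38 ]
 [-0.38   0.001 -0.925]
 [ 0.    -1.    -0.001]]
[ 0.52059509 -0.21184822  0.07100849] [np.float64(0.0010936447576904392), np.float64(0.0010936447576905563)]
fl [ 0.67135889 -0.26951313  0.016     ]
fr [ 0.66474511 -0.34060484  0.016     ]
nl [ 0.41072144 -0.2460825   0.016     ]
nr [ 0.40413292 -0.31678065  0.016     ]
-5.136934051920785 0.2616885040940836
-5.223249267767117 0.26169888057227386
goal shift tool [-4.01052514e-01 -1.05100399e-04 -2.55839010e-01]
```

```bash
python3 -m creep '[[[-0.05,-0.005,-0.032],3.5],[[-0.1,-0.01,-0.064],7],[[-0.15,-0.015,-0.096],10.5],[[-0.2,-0.02,-0.128],14],[[-0.25,-0.025,-0.16],17.5],[[-0.3,-0.03,-0.192],21],[[-0.35,-0.03,-0.224],24.5],[[-0.4,-0.03,-0.256],27.5],[[-0.4,-0.03,-0.256],27.5],[[-0.4,-0.03,-0.256],27.5],[[-0.4,-0.03,-0.256],27.5]]' 0 20; python3 - <<'E'
from h import *
s=env.state(); np.save('s1.npy',s,allow_pickle=True)
cv2.imwrite('pics/w1.png',optics.read_camera('wrist'))
M=R.from_rotvec(s['tool_rot']).as_matrix(); print(M.round(4),s['time_s'],s['tool_pos'],s['finger_gap'])
E
```

```text
time_s: 1.52
tool_pos: [0.5189, -0.214, 0.2612]
tool_rot: [-0.1, -2.174, 2.174]
contact_force: [-0.6, -0.8, 0.5]
finger_gap: -0.0002
[[-9.957e-01 -4.000e-04 -9.230e-02]
 [ 9.230e-02 -3.000e-04 -9.957e-01]
 [ 4.000e-04 -1.000e+00  3.000e-04]] 1.525 [ 0.51890013 -0.21396371  0.26120948] -0.0001647816251664245
```

View pics/w1.png

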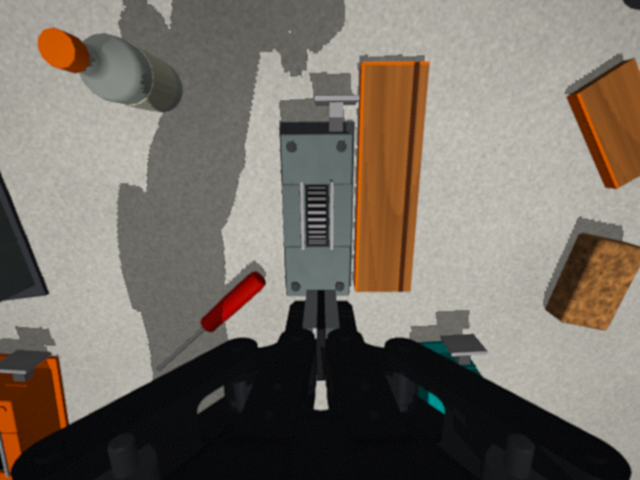

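```bash
python3 - <<'E'
import cv2
a=cv2.imread('pics/w1.png')
cv2.imwrite('pics/w1c.png',cv2.resize(a[165:265,265:375],None,fx=6,fy=6,interpolation=cv2.INTER_CUBIC))
cv2.imwrite('pics/w1d.png',cv2.resize(a[50:140,300:440],None,fx=5.7,fy=5.7,interpolation=cv2.INTER_CUBIC))
E
```

```text
(no output)
```

View pics/w1c.png

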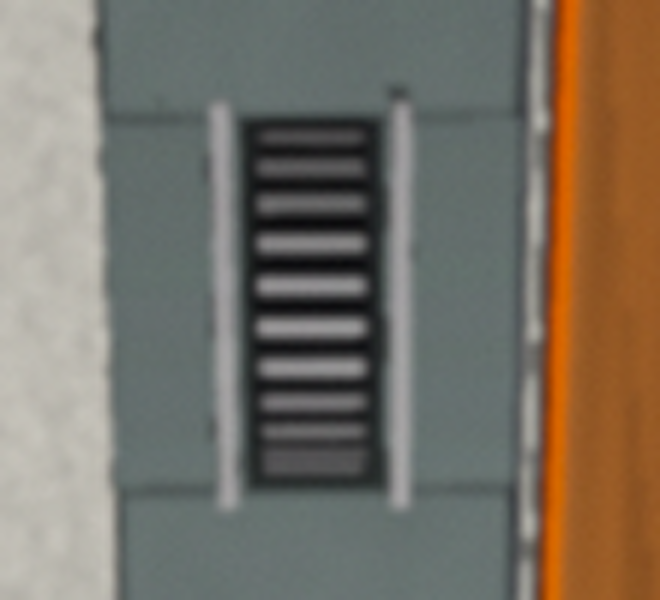

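View pics/w1d.png

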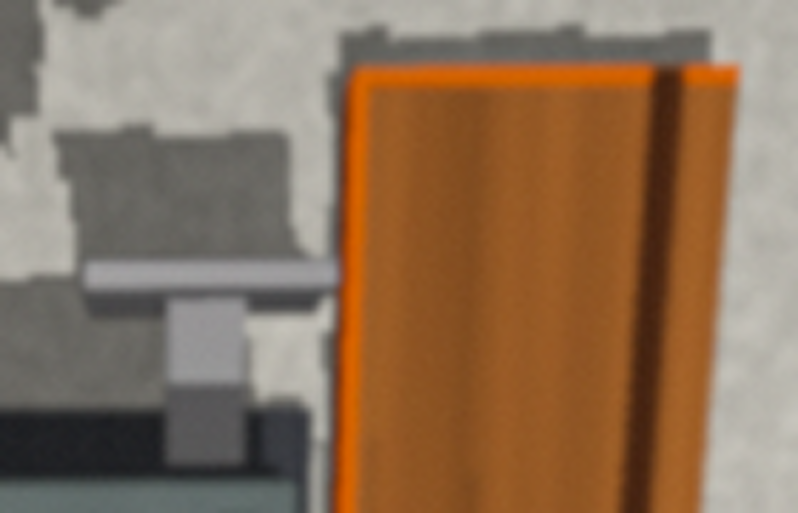

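```bash
cat >> h.py <<'E'
YAW=np.radians(-5.2)
def G(p,w): # into gauge frame
    c,s=np.cos(YAW),np.sin(YAW); d=np.array(p)-w; return np.array([c*d[0]+s*d[1],-s*d[0]+c*d[1],d[2]])
E
python3 - <<'E'
from h import *
s=np.load('s1.npy',allow_pickle=True).item()
c=lambda x,y:(265+x/6,165+y/6); d=lambda x,y:(300+x/5.7,50+y/5.7)
W=lambda uv,z:at_z('wrist',uv,z,s)
pts=dict(slotfl=W(c(245,120),.068),slotfr=W(c(383,120),.068),slotnl=W(c(250,487),.068),slotnr=W(c(383,487),.068),
 pl=W(d(85,262),.05),pr=W(d(338,262),.05),bl=W(d(355,66),.016),br=W(d(740,66),.016))
w=np.mean([pts[k] for k in pts if 'slot' in k],0);print(w)
for k,v in pts.items():print(k,v.round(4),G(v,w).round(4))
for a,b in(('pl','pr'),('bl','br'),('slotnl','slotfl'),('slotnr','slotfr')):
    q=pts[b]-pts[a];print(a,np.degrees(np.arctan2(q[1],q[0])))
print(proj('top',[w[0],w[1],.08]),proj('side',[w[0],w[1],.08]))
M=R.from_rotvec(s['tool_rot']).as_matrix();print(M.T@(np.array([w[0],w[1],.08])-s['tool_pos']))
E
```

```text
[ 0.52452389 -0.21030341  0.068     ]
slotfl [ 0.5573 -0.2017  0.068 ] [0.0318 0.0115 0.    ]
slotfr [ 0.5551 -0.2245  0.068 ] [ 0.0318 -0.0114  0.    ]
slotnl [ 0.4939 -0.1959  0.068 ] [-0.0318  0.0116  0.    ]
slotnr [ 0.4918 -0.2191  0.068 ] [-0.0318 -0.0117  0.    ]
pl [ 0.6397 -0.2186  0.05  ] [ 0.1155  0.0022 -0.018 ]
pr [ 0.6357 -0.2617  0.05  ] [ 0.1153 -0.0411 -0.018 ]
bl [ 0.6721 -0.2707  0.016 ] [ 0.1524 -0.0467 -0.052 ]
br [ 0.6653 -0.3402  0.016 ] [ 0.152  -0.1167 -0.052 ]
pl -95.36424602467443
bl -95.55875780966787
slotnl -5.267043071351318
slotnr -4.914870196785556
[386.03449224 213.90828101] [333.81614029 218.36844941]
[-0.00533627  0.18120585 -0.00422671]
```

The wheel stands at (0.5245, −0.2103). The bar needs to come out by about 36.8 mm. I'll descend for a second, closer view to check heights.

```bash
python3 -m creep '[[[0.002,0.04,-0.002],0],[[0.004,0.08,-0.004],0],[[0.006,0.12,-0.004],0],[[0.006,0.135,-0.004],0],[[0.006,0.135,-0.004],0],[[0.006,0.135,-0.004],0]]' 0; python3 - <<'E'
from h import *
s=env.state(); np.save('s2.npy',s,allow_pickle=True)
a=optics.read_camera('wrist');cv2.imwrite('pics/w2.png',a)
b=optics.read_camera('side')[160:270,270:400];cv2.imwrite('pics/s2.png',cv2.resize(b,None,fx=5.4,fy=5.4,interpolation=cv2.INTER_CUBIC))
print(s['tool_pos'],s['contact_force'])
E
```

```text
time_s: 2.33
tool_pos: [0.5151, -0.2085, 0.1281]
tool_rot: [-0.101, -2.175, 2.177]
contact_force: [0.0, -0.1, -0.2]
finger_gap: -0.0001
[ 0.51511709 -0.20845187  0.12805203] [ 0.01000737 -0.13223504 -0.16943711]
```

View pics/w2.png

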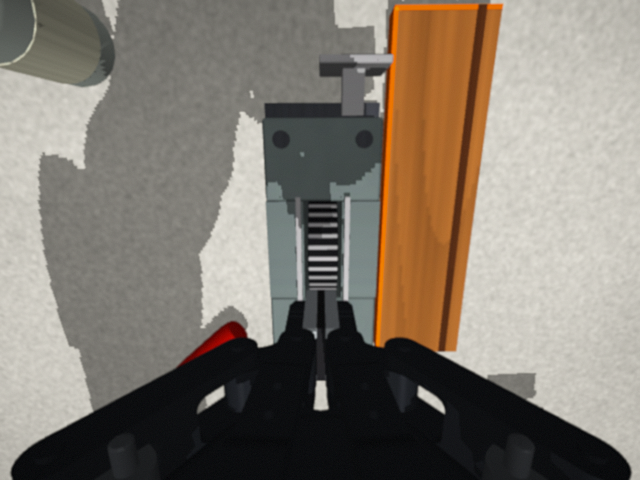

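View pics/s2.png

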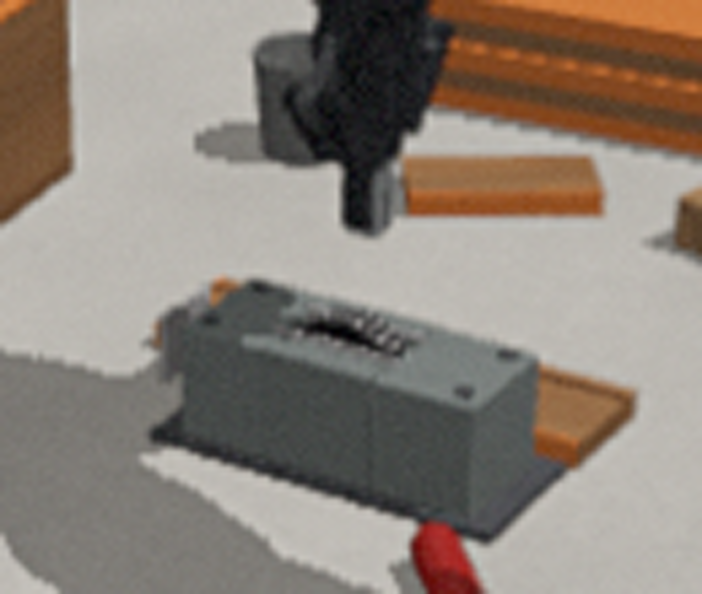

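```bash
python3 - <<'E'
from h import *
s1=np.load('s1.npy',allow_pickle=True).item();s2=np.load('s2.npy',allow_pickle=True).item()
a=cv2.imread('pics/w2.png')
cv2.imwrite('pics/w2c.png',cv2.resize(a[185:335,265:385],None,fx=4,fy=4,interpolation=cv2.INTER_CUBIC))
w=np.array([.5245,-.2103,0])
for n,a,b in (('railL',(301.7,182),(299,197)),('railR',(331.7,181.3),(347,195)),('plL',(314.9,96),(320,55)),('plR',(359.3,96),(393,55)),('boardL',(362.3,61.6),(394,5)),('boardR',(429.8,61.6),(502,4))):
    p,e=tri([ray('wrist',a,s1),ray('wrist',b,s2)]);print(n,p.round(4),G(p,w).round(4),np.round(e,4))
M=R.from_rotvec(s2['tool_rot']).as_matrix();print(M.T@(np.array([w[0],w[1],.08])-s2['tool_pos']))
E
```

```text
railL [ 0.5602 -0.1979  0.065 ] [0.0345 0.0156 0.065 ] [0.0002 0.0002]
railR [ 0.5576 -0.228   0.0578] [ 0.0346 -0.0147  0.0578] [0.0002 0.0002]
plL [ 0.6396 -0.2185  0.0506] [0.1154 0.0023 0.0506] [0.0001 0.0001]
plR [ 0.6361 -0.2617  0.048 ] [ 0.1158 -0.0411  0.048 ] [0.0003 0.0003]
boardL [ 0.6732 -0.271   0.0114] [ 0.1536 -0.047   0.0114] [0.0003 0.0003]
boardR [ 0.6662 -0.341   0.0129] [ 0.1529 -0.1174  0.0129] [0.0003 0.0003]
[-0.00939684  0.04807521  0.00096203]
```

View pics/w2c.png

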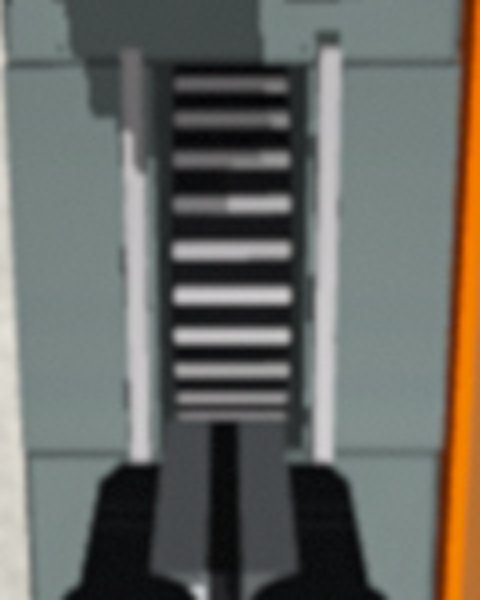

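```bash
python3 -m creep '[[[0.001,0.015,0.001],0],[[0.002,0.03,0.001],0],[[0.002,0.04,0.001],0],[[0.002,0.043,0.001],0],[[0.002,0.043,0.001],0],[[0.002,0.043,0.001],0]]' 0
```

```text
time_s: 3.18
tool_pos: [0.5124, -0.2088, 0.0838]
tool_rot: [-0.099, -2.175, 2.176]
contact_force: [-0.3, 0.8, 1.3]
finger_gap: 0.0003
```

```bash
for i in 1 ; do python3 -m creep '[[[0,0.001,0],0],[[0,0.002,0],0],[[0,0.002,0],0]]' 0; done; python3 -m creep '[[[0,0.001,0],0],[[0,0.001,0],0]]' 0
```

```text
time_s: 3.55
tool_pos: [0.512, -0.2087, 0.0813]
tool_rot: [-0.098, -2.175, 2.175]
contact_force: [0.5, -0.7, 0.3]
finger_gap: 0.0001
time_s: 3.8
tool_pos: [0.5119, -0.2087, 0.0802]
tool_rot: [-0.098, -2.175, 2.175]
contact_force: [0.5, -0.2, -0.1]
finger_gap: -0.0003
```

```bash
python3 -m creep '[[[0,0.001,0],0],[[0,0.001,0],0]]' 0;python3 -m creep '[[[0,0.001,0],0],[[0,0.001,0],0]]' 0
```

```text
time_s: 4.05
tool_pos: [0.5122, -0.2088, 0.0797]
tool_rot: [-0.099, -2.175, 2.175]
contact_force: [-1.3, 0.4, 3.5]
finger_gap: -0.0001
time_s: 4.3
tool_pos: [0.5128, -0.2089, 0.0795]
tool_rot: [-0.1, -2.176, 2.177]
contact_force: [-2.3, 1.7, 10.5]
finger_gap: 0.0005
```

```bash
python3 -m creep '[[[-0.003,-0.0005,0],0],[[-0.006,-0.0005,0],0],[[-0.009,-0.0005,0],0],[[-0.010,-0.0005,0],0],[[-0.01,-0.0005,0],0]]' 0; python3 - <<'E'
from h import *
s=env.state(); np.save('s3.npy',s,allow_pickle=True)
a=optics.read_camera('wrist');cv2.imwrite('pics/w3.png',a)
E
```

```text
time_s: 4.92
tool_pos: [0.5231, -0.2097, 0.08]
tool_rot: [-0.101, -2.176, 2.177]
contact_force: [-0.2, 0.8, 9.0]
finger_gap: -0.0001
```

View pics/w3.png

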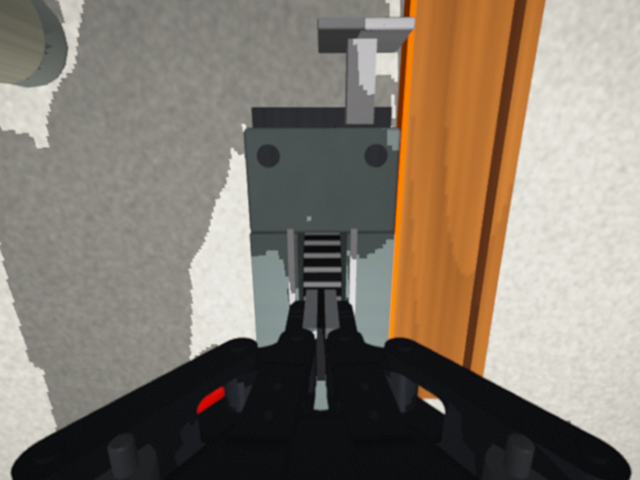

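```bash
python3 - <<'E'
from h import *
s=np.load('s3.npy',allow_pickle=True).item()
w=np.array([.5245,-.2103,0])
for uv in ((318,18),(414,18)):print(G(at_z('wrist',uv,.05,s),w))
E
python3 -m creep '[[[-0.003,0.0005,0],0],[[-0.006,0.0005,0],0],[[-0.009,0.0005,0],0],[[-0.012,0.0005,0],0],[[-0.012,0.0005,0],0]]' 0; python3 - <<'E'
from h import *
s=env.state(); np.save('s4.npy',s,allow_pickle=True)
a=optics.read_camera('wrist');cv2.imwrite('pics/w4.png',a)
cv2.imwrite('pics/t4.png',cv2.resize(optics.read_camera('top')[140:280,350:450],None,fx=4,fy=4,interpolation=cv2.INTER_CUBIC))
E
```

```text
[0.12681885 0.0027447  0.05      ]
[ 0.12670678 -0.04005362  0.05      ]
time_s: 5.6
tool_pos: [0.5355, -0.2108, 0.0797]
tool_rot: [-0.101, -2.176, 2.177]
contact_force: [1.5, 1.4, 9.2]
finger_gap: 0.0003
```

View pics/w4.png

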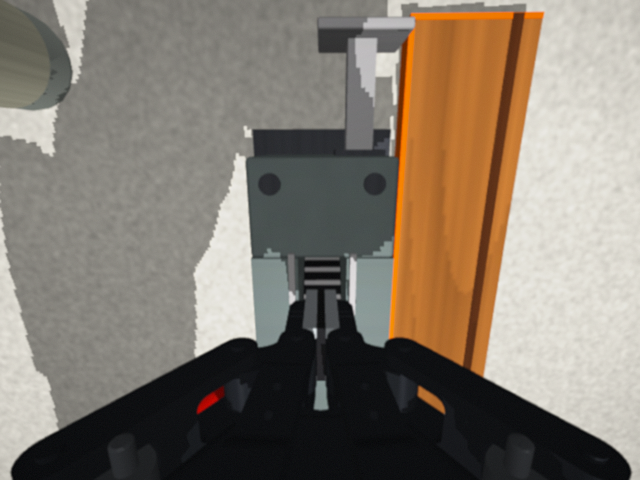

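View pics/t4.png

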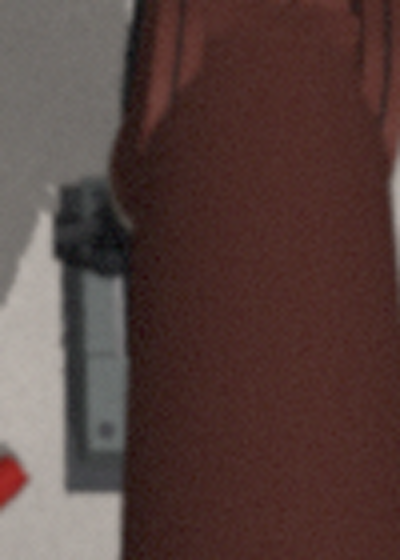

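```bash
python3 - <<'E'
from h import *
s=np.load('s4.npy',allow_pickle=True).item()
w=np.array([.5245,-.2103,0])
for uv in ((318,17.5),(414,17.5)):print(G(at_z('wrist',uv,.05,s),w))
for uv in ((414,14),(543,14)):print(G(at_z('wrist',uv,.016,s),w))
E
python3 -m creep '[[[0,-0.005,0],0],[[0,-0.012,0],0],[[0.01,-0.012,0],0],[[0.018,-0.012,0],0],[[0.018,-0.012,0],0],[[0.018,-0.005,0],0],[[0.018,-0.003,0],0],[[0.018,-0.002,0],0],[[0.018,-0.001,0],0],[[0.018,0,0],0],[[0.018,0,0],0]]' 0
```

```text
[0.13937485 0.00282529 0.05      ]
[ 0.13926783 -0.03989623  0.05      ]
[ 0.15182016 -0.04798308  0.016     ]
[ 0.1511457 -0.115907   0.016    ]
time_s: 7.08
tool_pos: [0.5176, -0.2091, 0.0799]
tool_rot: [-0.101, -2.176, 2.178]
contact_force: [-1.0, 0.7, 9.8]
finger_gap: -0.0
```

```bash
python3 -m creep '[[[-0.003,0,0],0],[[-0.006,0,0],0],[[-0.009,0,0],0],[[-0.0125,0,0],0],[[-0.0125,0,0],0],[[-0.0125,0,0],0]]' 0
python3 -m creep '[[[0,-0.005,0],0],[[0,-0.02,0],0],[[0,-0.06,0],0],[[0,-0.11,0],0],[[0,-0.15,0],0],[[0,-0.18,0],0],[[0,-0.18,0],0],[[0,-0.18,0],0],[[0,-0.18,0],0]]' 0; python3 - <<'E'
from h import *
s=env.state(); np.save('s5.npy',s,allow_pickle=True)
a=optics.read_camera('wrist');cv2.imwrite('pics/w5.png',a)
cv2.imwrite('pics/w5d.png',cv2.resize(a[50:180,300:440],None,fx=4.5,fy=4.5,interpolation=cv2.INTER_CUBIC))
E
```

```text
time_s: 7.82
tool_pos: [0.5303, -0.2102, 0.08]
tool_rot: [-0.102, -2.177, 2.178]
contact_force: [1.3, 1.7, 9.9]
finger_gap: 0.0
time_s: 8.95
tool_pos: [0.5279, -0.2101, 0.2573]
tool_rot: [-0.096, -2.175, 2.174]
contact_force: [-0.5, 0.1, -0.4]
finger_gap: 0.0
```

View pics/w5d.png

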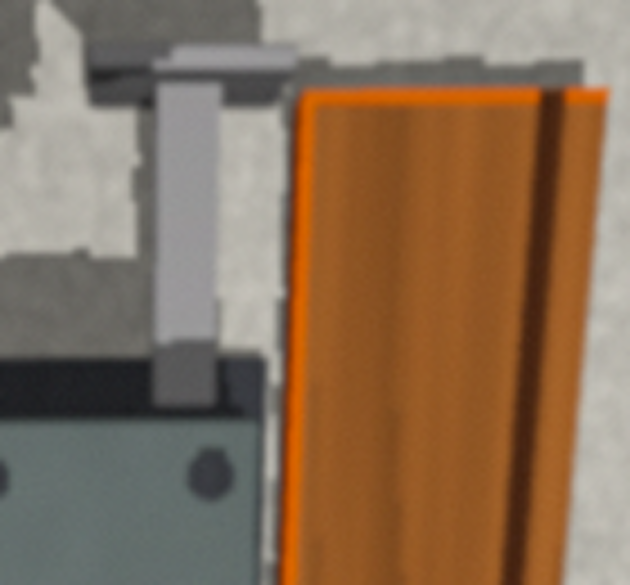

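The enlarged crop puts the plate's top outer edge at about row 60.0 (columns 319–366) and the board's far top edge at about row 69.8 (columns 367–435).

```bash
python3 - <<'E'
from h import *
s=np.load('s5.npy',allow_pickle=True).item()
w=np.array([.5245,-.2103,0])
for uv in ((319,60.),(366,60)):print(G(at_z('wrist',uv,.05,s),w))
for uv in ((367,69.8),(435,69.8)):print(G(at_z('wrist',uv,.016,s),w))
P=cv2.imread('pics/top0.png')
t=optics.read_camera('top');cv2.imwrite('pics/t5.png',t)
cv2.imwrite('pics/sp5.png',np.hstack([cv2.resize(i[145:235,195:255],None,fx=6,fy=6) for i in(P,t)]))
cv2.imwrite('pics/t5c.png',np.hstack([cv2.resize(i[140:280,350:440],None,fx=4,fy=4) for i in(P,t)]))
E
```

```text
[0.1538694  0.00324976 0.05      ]
[ 0.15381094 -0.0406534   0.05      ]
[ 0.1523448  -0.04617535  0.016     ]
[ 0.15203531 -0.11623977  0.016     ]
```

View pics/t5.png

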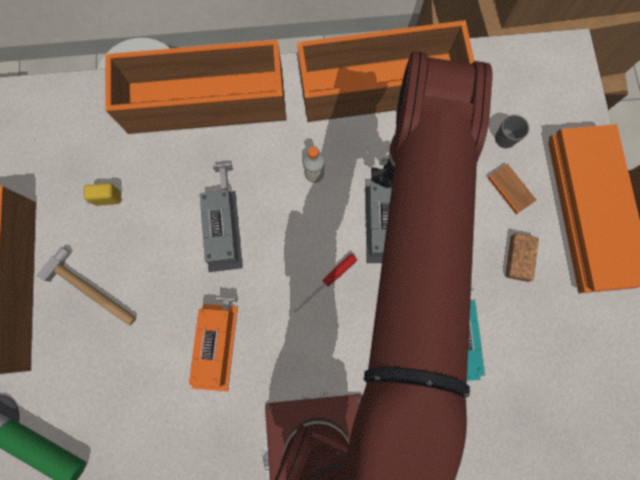

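View pics/sp5.png

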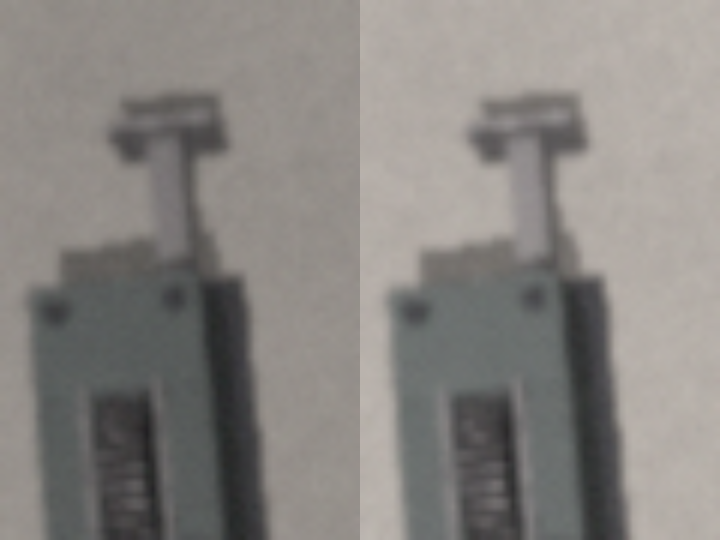

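The plate is level with the board's end to about 1.6 mm, and the board and the other gauge haven't moved. The arm is clear and still, so I'm handing in.

```bash
python3 -c "
from rig import env
print(env.finish_job())"
```

```text
the job is handed in; nothing more can be done
None
```

I rolled the wheel towards +x in two strokes with the closed fingertip, about 24 mm and then 12.5 mm, pressing with roughly 9–10 N. I then lifted the tool about 18 cm clear and handed the job in at about 9 s.

- **Stop bar and sample end:** in the last wrist picture the plate's outer face is 153.8 mm ahead of the wheel. The sample's end is at 152.0–152.3 mm, so they are about 1.6 mm apart against the 10 mm allowed.
- **Sample:** it measured within about 0.5 mm of its starting place.
- **Other gauge:** its bar looks the same in the before and after top views.
- **Contact:** after lifting clear the force reading was back at noise level.

**Disagreements:**
- I pressed harder than the suggested 5 N, but well below the failure limits.
- My two-view heights for the board's top came out 3–5 mm low, so I used the 16 mm from the task text there. The plate's height agreed with the text to about 2 mm.
- The arm blocked the top camera's view of the plate at the end, so the final alignment rests on the wrist camera alone.

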